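# Free the jammed burr carrier of the pine-seed sheller and hold it clear

## Task

Shell dust has jammed the sheller mill: lift the steel hopper can off the mill by its red handle and set it down gently, upright, on the black rubber mat beside. Then take the orange tab of the burr carrier and rock the carrier from side to side in its seat, easing it up until it frees; a straight pull would lift the mill, which must stay standing where it is on the bench. Finish still holding the carrier roughly level, just clear above the mouth it came out of (a finger's breadth or two) so that the seat can be brushed out, and leave everything else on the bench as it is.

Things in the scene. Friction and masses are not known exactly. Their poses are not given: they have to be found in the camera images.
- mill: Green bench sheller mill, loose on rubber feet, 2.1 kg. Origin on the bench under the axis of its round throat; x towards its back (housing x -80 to +120 mm), y to its left (sides +-80 mm), z up. Flat deck at z = 100 mm; on it an aluminium collar, 94 mm outer diameter, up to z = 120 mm, 54 mm bore, key slots at +y and -y where brass spring pads grip the carrier's keys
- throat (a point): Centre of the collar's top face, on the throat axis 120 mm above the mill's origin; axes as the mill's. The spring pads hold the carrier so tight that a straight pull takes about 30 N and lifts the mill; rocking it about the mill's x axis (top towards +y, then -y) by about 0.1 rad slips one key at a time, at 0.5 to 1 N m and a light pull
- hopper: Round steel can, 112 mm outer diameter, 125 mm high, open top, about 0.42 kg, red bar handle bowed over its mouth. Origin at the centre of its lower rim, z up. Stands loosely on the mill's deck, its open skirt (4 mm wall, hollow 66 mm up from below) around collar and tab: it must rise 60 mm before it moves sideways. Stands by itself on its lower rim
- grip (a point): Middle of the hopper's red handle bar: 20 mm thick round bar, 84 mm long along the hopper's y axis, 178 mm above the hopper's origin and 53 mm above its rim; pinch it across the hopper's x axis
- carrier: Burr carrier: steel disc 50 mm diameter, 18 mm high, keys 56 mm across along its y, 0.25 kg, orange upright tab on top. Origin at the centre of its underside, z up, axes as the mill's when seated. Seated, its underside is on the deck and its steel top 2 mm below the collar's top; raised 20 mm it is out of the collar, the spring pads let go a little sooner
- tab (a point): Grasp point on the orange tab, 40 mm above the carrier's origin on its axis. The tab is 34 mm along the carrier's x, 20 mm along its y, and stands from 18 to 54 mm above the carrier's origin; pinch it across y
- mat: Black rubber mat 170 x 170 mm, 4 mm thick, fixed on the bench to the left or the right of the mill. Origin at the centre of its underside
- tray: Shallow wooden sorting tray 190 x 170 mm, 30 mm high, fixed on the other side of the mill, with two pine cones in it. Origin at the centre of its underside
- cone_a: Pine cone standing in the tray, 85 mm high, 75 mm across. Leave alone. Origin at the centre of its foot
- cone_b: Pine cone standing in the tray, 75 mm high, 70 mm across. Leave alone. Origin at the centre of its foot
- cone_c: Pine cone standing on the bench behind the mill, 80 mm high, 75 mm across. Leave alone. Origin at the centre of its foot
- jar: Amber jar with a metal cap behind the mill, 68 mm diameter, 100 mm high. Leave alone. Origin at the centre of its underside
- cup: Small steel catch cup under the mill's front chute, 68 mm across, 46 mm high. Leave alone. Origin at the centre of its underside
- brush: Hand brush, 190 mm long along its own x, lying on the bench. Leave alone. Origin under its middle
- pruner: Hand pruner with red handles, 155 mm long along its own x, lying on the bench. Leave alone. Origin under its pivot

How it is judged:
By the outcome, as a careful person would: the job done as asked, in the order asked, and still so for the second after the job is handed in, while the arm keeps its last pose, push and grip.
It also fails if it takes over 58 s, if anything falls off the work surface, if the arm or the gripper's body presses on something with over 40 N, if the wrist force passes 120 N, or if a joint passes its speed limit or range.

## Robot

A 6-joint arm with a two-finger parallel gripper is mounted at the origin on the work surface. World frame = base frame: x ahead of the robot, y to its left, z up, the work surface at z = 0. Lengths are in mm, angles in rad, forces in N, time in s.
With the tool pointing down it reaches from about 350 to 775 mm from the base axis. Payload 7.3 kg.
Tool frame: the origin (TCP) lies at the centre of the arm's flange, where the gripper is bolted on; the fingertips stand 178 mm ahead of it and the grasp point (between the pads) lies 159 mm ahead of it; z points along the fingers, y is the direction in which the jaws open and shut (so a half turn about z gives the same grasp; the last joint's range is limited). The gripper opens to 92 mm and grips with 3 to 60 N. Pads are 19 mm wide; open, the fingers measure 130 mm over their backs; the gripper's body (75 mm by 190 mm) begins 47 mm behind the grasp point.
Start: joints at [1.13, 0.342, 1.524, -0, 1.275, -0.146], TCP at [152.516, 502.361, 404.741] pointing down, gripper open.
Joint ranges: [-2.53, 2.53], [-0.77, 2.02], [0.04, 2.7], [-1, 4.14], [0.28, 2.66], [-3.11, 3.11]. Speed limits (rad/s): [2.57, 2.57, 3.14, 3.14, 3.14, 3.14].

## Interface

Orientations are given as [roll, pitch, yaw] about the fixed x, y, z axes, in that order (R = Rz(yaw) Ry(pitch) Rx(roll)).
In Python, from plant import get_obs, capture, close_job gives the robot as it stands. The module is installed in compiled form; this text tells all that it offers.
- The arm moves only by the shell command python3 -m pendant 'ROWS'. ROWS is JSON, a list of rows, each a list of 3 entries, a list of its own where there are three numbers: the shift along the tool's x, y, z in m, then the turn, a rotation vector about the tool's x, y, z in rad, then the finger opening in m, from 0 to 0.0918. In form: [[[tx, ty, tz], [wx, wy, wz], fingers], ...]. A call has 1 to 10 rows; each row is the pose to reach, as a shift and turn from the pose commanded when the call began, along the tool's axes at that moment; what a row does not reach only later rows make up. A row lasts 1/12 s, in which the tool goes at most 41.7 mm and 7.16 degrees, less where a joint would pass 70% of its speed; a pose out of reach is approached as far as the arm can. A call with a gripper value outside its range is refused whole. The fingers move at their own pace and stop on an object; the grip force is fixed at half the most. Time passes only in rows, so rows that repeat a pose let the fingers close. It gives the time, the measured TCP pose, the force and the opening at its end, in the units of the state.
- get_obs(): the state, without advancing time (a new reading comes with each control period).
- capture(name): name is "scene" or "top" or "wrist"; returns a dict with "color" (400x640x3 uint8, red, green, blue), "mtx" (3x3 intrinsics, pixels), "rvec" (rotation vector, rad) and "tvec" (3), from world to camera coordinates, as OpenCV has them. Camera axes: x right, y down, z forward; pixel columns grow to the right and rows downward; lengths in mm; the calibration is good to about 2 mm. The wrist camera is an equidistant fisheye: a pixel r from the principal point sees the ray r / f radians off the axis. A picture is of the moment at which its call begins. There is no depth.
- close_job(): hands the job in, once; it reports no verdict.
The state is a dict: "time": time; "joint_positions": joint angles; "dq": joint speeds; "tau": joint torques, N m; "tool_pos": TCP position; "tcp_rot": TCP orientation; "contact_force": force on the tool from outside, world axes, zero at the start; "moment": the same for the moment, N m; "grip_width": finger opening in mm.
Only numpy, scipy, OpenCV 4.12 (cv2) and the standard library are available. Lean on these libraries where they do the work, as an engineer would, in place of code of your own. Each camera call takes 0.05 s, during which the arm holds its last target. There are 200 camera calls.

## Working session

There is one attempt and no reset: what is moved stays moved. The work goes in short steps, Python scripts to look and compute and a shell command to move; the robot and the scene stay as the last step left them, time stands still between calls to the robot, and variables do not carry over. Pictures are saved under pics/ and viewed, about 8 in all and at most 12, crops included, and the job is handed in when it is done.

```bash
mkdir -p pics; python3 - <<'E'
from plant import get_obs,capture
import cv2,numpy as np
o=get_obs();print(o)
for n in("scene","top"):
    c=capture(n);cv2.imwrite(f"pics/{n}0.png",c["color"][:,:,::-1]);print(n,c["mtx"].tolist(),c["rvec"],c["tvec"])
    np.savez(f"{n}0.npz",**c)
E
```

```text
{'time': 0.0, 'joint_positions': array([ 1.13001204e+00,  3.42708694e-01,  1.52501358e+00, -3.99546849e-05,
        1.27536818e+00, -1.45991404e-01]), 'dq': array([ 0.00017779, -0.00103275,  0.00089404, -0.00015442, -0.00055616,
       -0.00059414]), 'tau': array([-2.21997420e-04, -4.31237698e+01, -2.44223481e+01,  7.17388233e-02,
        5.60841768e-02, -1.70287094e-04]), 'tool_pos': array([152.45640419, 502.23697225, 404.05323334]), 'tcp_rot': array([-3.14010523e+00, -1.80089348e-04,  2.84681130e+00]), 'contact_force': array([-0.107328  ,  0.09178248,  0.59687392]), 'moment': array([-0.01958394,  0.01712492,  0.0020118 ]), 'grip_width': 91.90802130356015}
scene [[399.77027849364157, 0.0, 322.3870024240667], [0.0, 399.77027849364157, 198.73202386900178], [0.0, 0.0, 1.0]] [ 2.19628303  0.56031024 -0.27887158] [-453.41084198  -13.59357602 1188.79600855]
top [[362.29769775081263, 0.0, 316.05524232432776], [0.0, 362.29769775081263, 200.4666285028125], [0.0, 0.0, 1.0]] [ 2.15039928 -2.09912944  0.14167711] [5.45029853e-02 5.35550672e+02 8.28602978e+02]
```

View pics/scene0.png

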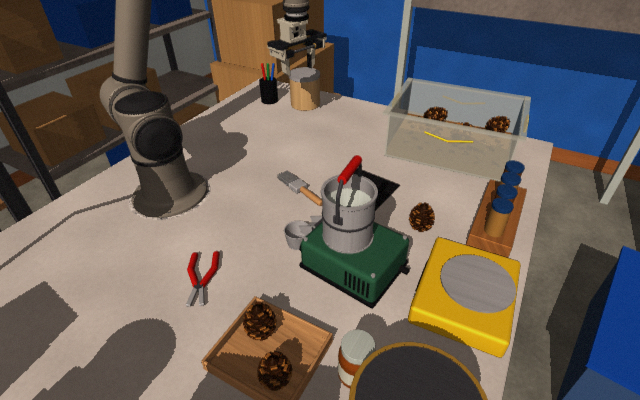

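View pics/top0.png

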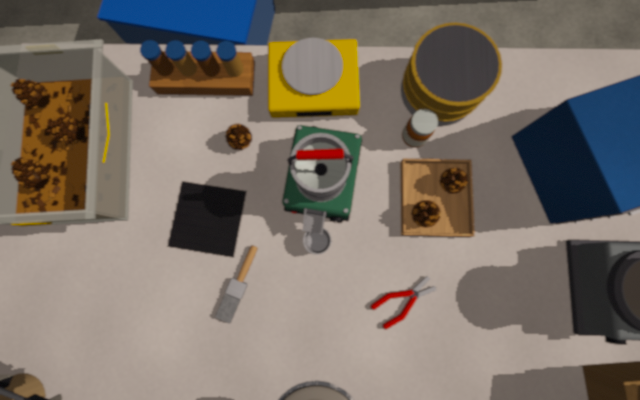

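```bash
cat > h.py <<'E'
import numpy as np,cv2
def ray(c,uv):
    R,_=cv2.Rodrigues(c["rvec"]);t=np.ravel(c["tvec"])
    d=np.linalg.inv(c["mtx"])@np.array([uv[0],uv[1],1.]);return -R.T@t,R.T@d
def plane(c,uv,z):
    o,d=ray(c,uv);return o+d*(z-o[2])/d[2]
def tri(c1,a,c2,b):
    o,d=ray(c1,a);p,e=ray(c2,b);s=np.linalg.lstsq(np.c_[d,-e],p-o,rcond=None)[0]
    A=o+d*s[0];B=p+e*s[1];return (A+B)/2,np.linalg.norm(A-B)
def big(m):
    cs,_=cv2.findContours(m.astype(np.uint8),0,2);return max(cs,key=cv2.contourArea)
def sub(col,x0,y0,x1,y1,f):
    m=np.zeros(col.shape[:2],bool);m[y0:y1,x0:x1]=f(*np.moveaxis(col.astype(int)[y0:y1,x0:x1],2,0));return m
red=lambda r,g,b:(r>110)&(g<60)&(b<60)
green=lambda r,g,b:(g>r*1.5)&(g>b*1.08)&(g>35)
dark=lambda r,g,b:(r<50)&(g<50)&(b<50)
E
python3 - <<'E'
from h import *
T=dict(np.load("top0.npz"));S=dict(np.load("scene0.npz"))
ct=big(sub(T["color"],280,140,360,170,red));cs=big(sub(S["color"],330,145,370,195,red))
rt=cv2.minAreaRect(ct);rs=cv2.minAreaRect(cs);print(rt,rs)
print("handle",tri(T,rt[0],S,rs[0]))
def ends(r):
    b=cv2.boxPoints(r);e=[(b[i]+b[(i+1)%4])/2 for i in range(4)];L=[np.linalg.norm(b[i]-b[(i+1)%4]) for i in range(4)]
    k=int(np.argmin(L[:2]));return e[k],e[k+2]
P=[plane(T,e,278) for e in ends(rt)];print("bar ends z278",P,np.linalg.norm(P[0]-P[1]), (P[0]+P[1])/2)
g=big(sub(T["color"],270,115,375,230,green));r=cv2.minAreaRect(g);print("mill",r)
for z in(100,):print([plane(T,p,z)[:2].round(1) for p in cv2.boxPoints(r)])
m=big(sub(T["color"],160,175,255,265,dark));r=cv2.minAreaRect(m);print("mat",r);b=[plane(T,p,4)[:2] for p in cv2.boxPoints(r)];print(np.round(b,1),np.mean(b,0))
im=cv2.resize(T["color"][110:270,150:390],None,fx=3.3,fy=3.3,interpolation=cv2.INTER_CUBIC)[:,:,::-1]
cv2.imwrite("pics/crop1.png",im)
E
```

```text
((319.5111999511719, 153.779541015625), (10.231819152832031, 47.16229248046875), 87.70938873291016) ((349.2567443847656, 169.04051208496094), (9.764801979064941, 32.54934310913086), 35.53767395019531)
handle (array([580.98237052,   1.67513281, 280.02163738]), np.float64(0.9932874304262129))
bar ends z278 [array([584.53520473, -39.99605686, 278.        ]), array([579.48761554,  44.10510625, 278.        ])] 84.25250021600499 [582.01141013   2.05452469 278.        ]
mill ((322.0507507324219, 171.21066284179688), (66.3895492553711, 84.23973846435547), 9.950627326965332)
[array([509.7,  87.2]), array([705.7,  61.3]), array([680.4, -90.8]), array([487.3, -59.7])]
mat ((206.8520050048828, 218.06399536132812), (65.56151580810547, 66.18761444091797), 10.30484676361084)
[[421.8 378.6]
 [588.2 363.2]
 [561.2 195.2]
 [397.2 215.1]] [492.08064515 288.02828405]
```

View pics/crop1.png

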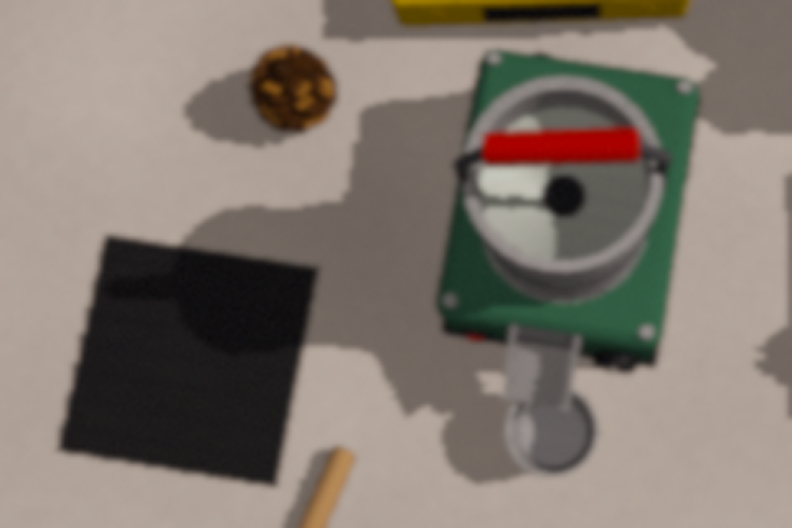

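```bash
cat >> h.py <<'E'
from scipy.spatial.transform import Rotation as Ro
def go(p,ang,o=None):
    "grasp point p, jaw direction angle ang (world), tool down -> shift(m), turn"
    from plant import get_obs
    o=o or get_obs();R0=Ro.from_euler("xyz",o["tcp_rot"])
    c=[]
    for k in(0,np.pi):
        R1=Ro.from_euler("xyz",[np.pi,0,ang+np.pi/2+k]);c.append((R0.inv()*R1).as_rotvec())
    w=min(c,key=np.linalg.norm)
    t=R0.inv().apply(np.array(p)+[0,0,159]-o["tool_pos"])/1000
    return t.round(4).tolist(),w.round(4).tolist()
E
python3 - <<'E'
from h import *
T=dict(np.load("top0.npz"))
P=np.array([plane(T,(150+x/3.3,110+y/3.3),100)[:2] for x,y in[(492,58),(686,87),(647,331),(449,300)]])
print(P.round(1),P.mean(0))
for a,b in((3,0),(2,1)):d=P[b]-P[a];print(np.hypot(*d),np.arctan2(d[1],d[0]))
for a,b in((1,0),(2,3)):d=P[b]-P[a];print(np.hypot(*d),np.arctan2(d[1],d[0])-np.pi/2)
print(go([581,1.9,340],0.06))
E
```

```text
[[697.1  55.2]
 [678.1 -81.3]
 [505.4 -56.3]
 [523.7  78.8]] [601.08138181  -0.88635427]
174.96133913597885 -0.1350454631065884
174.46273986428224 -0.1436870485097534
137.85173364074413 -0.13807238101228325
136.34351452538323 -0.13440114811516768
([-0.5554, -0.3544, -0.0945], [-0.0013, 0.0006, 1.2159])
```

```bash
python3 -m pendant '[[[0,0,-0.0945],[0,0,0],0.0918],[[0,0,-0.0945],[0,0,0],0.0918],[[0,0,-0.0945],[0,0,0],0.0918],[[-0.5554,-0.3544,-0.0945],[0,0,1.216],0.0918],[[-0.5554,-0.3544,-0.0945],[0,0,1.216],0.0918],[[-0.5554,-0.3544,-0.0945],[0,0,1.216],0.0918],[[-0.5554,-0.3544,-0.0945],[0,0,1.216],0.0918],[[-0.5554,-0.3544,-0.0945],[0,0,1.216],0.0918],[[-0.5554,-0.3544,-0.0945],[0,0,1.216],0.0918],[[-0.5554,-0.3544,-0.0945],[0,0,1.216],0.0918]]'; python3 -c "
from h import *;print(go([581,1.9,340],0.06))"
```

```text
time: 0.93
tool_pos: [342.9, 279.0, 499.1]
tcp_rot: [-3.141, -0.0, 1.966]
contact_force: [1.2, 0.2, 0.3]
grip_width: 91.9
([-0.3474, 0.1131, 0.0001], [-0.0002, -0.0, 0.3351])
```

```bash
python3 -m pendant '[[[-0.3474,0.1131,0],[0,0,0.335],0.0918],[[-0.3474,0.1131,0],[0,0,0.335],0.0918],[[-0.3474,0.1131,0],[0,0,0.335],0.0918],[[-0.3474,0.1131,0],[0,0,0.335],0.0918],[[-0.3474,0.1131,0],[0,0,0.335],0.0918],[[-0.3474,0.1131,0],[0,0,0.335],0.0918],[[-0.3474,0.1131,0],[0,0,0.335],0.0918],[[-0.3474,0.1131,0],[0,0,0.335],0.0918],[[-0.3474,0.1131,0],[0,0,0.335],0.0918],[[-0.3474,0.1131,0],[0,0,0.335],0.0918]]'; python3 -m pendant '[[[0,0,0],[0,0,0],0.0918],[[0,0,0],[0,0,0],0.0918]]'; python3 -c "
from h import *;print(go([581,1.9,278],0.06))"
```

```text
time: 1.77
tool_pos: [584.8, 0.4, 497.0]
tcp_rot: [-3.14, 0.001, 1.632]
contact_force: [-0.5, 0.7, -0.6]
grip_width: 92.2
time: 1.93
tool_pos: [581.7, 5.3, 498.6]
tcp_rot: [-3.14, -0.001, 1.637]
contact_force: [0.1, -0.1, 0.5]
grip_width: 91.6
([-0.0034, -0.0009, 0.0616], [-0.0015, -0.0007, 0.0058])
```

```bash
python3 -m pendant '[[[-0.0034,-0.0009,0.020],[0,0,0],0.0918],[[-0.0034,-0.0009,0.040],[0,0,0],0.0918],[[-0.0034,-0.0009,0.055],[0,0,0],0.0918],[[-0.0034,-0.0009,0.061],[0,0,0],0.0918],[[-0.0034,-0.0009,0.061],[0,0,0],0.0918],[[-0.0034,-0.0009,0.061],[0,0,0],0.07],[[-0.0034,-0.0009,0.061],[0,0,0],0.05],[[-0.0034,-0.0009,0.061],[0,0,0],0.035],[[-0.0034,-0.0009,0.061],[0,0,0],0.03],[[-0.0034,-0.0009,0.061],[0,0,0],0.0]]'; python3 -m pendant '[[[0,0,0],[0,0,0],0],[[0,0,0],[0,0,0],0],[[0,0,0],[0,0,0],0],[[0,0,0],[0,0,0],0],[[0,0,0],[0,0,0],0],[[0,0,0],[0,0,0],0]]'
python3 - <<'E'
from plant import *;import cv2
o=get_obs();print(o["tool_pos"],o["contact_force"],o["moment"],o["grip_width"])
E
```

```text
time: 2.77
tool_pos: [581.3, 1.6, 438.8]
tcp_rot: [3.141, 0.0, 1.637]
contact_force: [0.2, -0.4, -0.4]
grip_width: 62.8
time: 3.27
tool_pos: [581.3, 1.6, 438.2]
tcp_rot: [3.142, -0.0, 1.637]
contact_force: [0.2, 0.3, 0.1]
grip_width: 23.0
[581.26447429   1.62316195 438.19443   ] [0.23341    0.34767975 0.05866694] [-0.1203439   0.06339454  0.01829955] 23.00948683646357
```

```bash
python3 -m pendant '[[[0,0,0],[0,0,0],0],[[0,0,0],[0,0,0],0],[[0,0,0],[0,0,0],0],[[0,0,0],[0,0,0],0],[[0,0,-0.003],[0,0,0],0],[[0,0,-0.006],[0,0,0],0],[[0,0,-0.009],[0,0,0],0],[[0,0,-0.012],[0,0,0],0],[[0,0,-0.012],[0,0,0],0]]'; python3 - <<'E'
from h import *;from plant import *
o=get_obs();print(o["contact_force"],o["moment"],o["grip_width"])
c=capture("scene");cv2.imwrite("pics/s1.png",cv2.resize(c["color"][120:320,260:450],None,fx=3,fy=3)[:,:,::-1])
E
```

```text
time: 4.02
tool_pos: [581.3, 1.7, 450.8]
tcp_rot: [3.141, 0.0, 1.637]
contact_force: [0.6, 0.1, -5.9]
grip_width: 19.3
[ 0.60012726  0.1197657  -5.92096227] [-0.10274091  0.05173718  0.00575999] 19.29291091409122
```

View pics/s1.png

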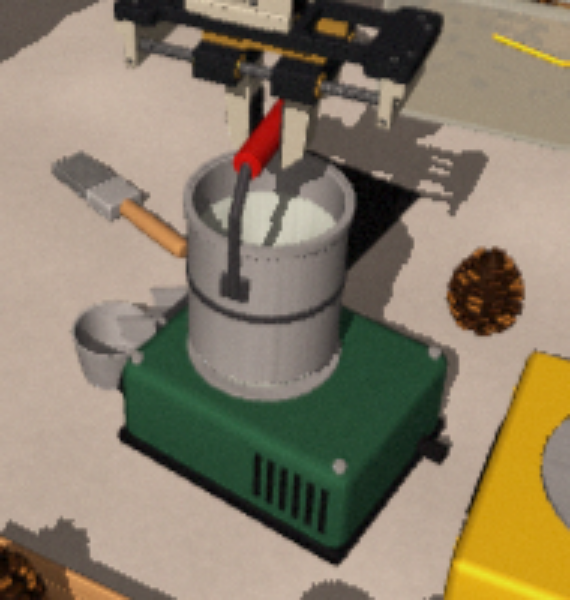

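The hopper is gripped on the bar and has risen clear of the deck, upright (handle near crop pixel 260,140). I keep lifting.

```bash
python3 -m pendant '[[[0,0,-0.008],[0,0,0],0],[[0,0,-0.016],[0,0,0],0],[[0,0,-0.024],[0,0,0],0],[[0,0,-0.032],[0,0,0],0],[[0,0,-0.040],[0,0,0],0],[[0,0,-0.048],[0,0,0],0],[[0,0,-0.056],[0,0,0],0],[[0,0,-0.064],[0,0,0],0],[[0,0,-0.068],[0,0,0],0],[[0,0,-0.068],[0,0,0],0]]'; python3 -c "
from h import *;print(go([492,290,359],0.06))"
```

```text
time: 4.9
tool_pos: [581.3, 1.6, 519.5]
tcp_rot: [3.139, 0.0, 1.637]
contact_force: [-0.3, 0.5, -5.4]
grip_width: 19.0
([0.2936, -0.0701, 0.0013], [0.0022, 0.0003, 0.006])
```

```bash
python3 -m pendant '[[[0.012,-0.003,0],[0,0,0],0],[[0.036,-0.009,0],[0,0,0],0],[[0.066,-0.016,0],[0,0,0],0],[[0.096,-0.023,0],[0,0,0],0],[[0.126,-0.030,0],[0,0,0],0],[[0.156,-0.037,0],[0,0,0],0],[[0.186,-0.044,0],[0,0,0],0],[[0.216,-0.052,0],[0,0,0],0],[[0.246,-0.059,0],[0,0,0],0],[[0.270,-0.065,0],[0,0,0],0]]'; python3 -m pendant '[[[0.015,-0.003,0],[0,0,0],0],[[0.0236,-0.005,0],[0,0,0],0],[[0.0236,-0.005,0],[0,0,0],0],[[0.0236,-0.005,0],[0,0,0],0],[[0.0236,-0.005,0.02],[0,0,0],0],[[0.0236,-0.005,0.045],[0,0,0],0],[[0.0236,-0.005,0.07],[0,0,0],0],[[0.0236,-0.005,0.09],[0,0,0],0],[[0.0236,-0.005,0.1],[0,0,0],0],[[0.0236,-0.005,0.1],[0,0,0],0]]'; python3 - <<'E'
from h import *;from plant import *
print(go([492,290,182],0.06))
o=get_obs();print(o["contact_force"],o["moment"],o["grip_width"])
c=capture("scene");cv2.imwrite("pics/s2.png",cv2.resize(c["color"][80:280,230:450],None,fx=3,fy=3)[:,:,::-1])
E
```

```text
time: 5.73
tool_pos: [496.9, 269.4, 517.7]
tcp_rot: [-3.14, -0.001, 1.638]
contact_force: [0.6, 0.2, -5.4]
grip_width: 18.9
time: 6.57
tool_pos: [492.2, 288.8, 415.8]
tcp_rot: [-3.137, 0.002, 1.635]
contact_force: [-0.9, 0.9, -5.1]
grip_width: 19.3
([0.0014, 0.0002, 0.0748], [-0.0047, 0.002, 0.0044])
[-0.9087125   0.93096055 -5.05485514] [-0.14563829  0.13388871  0.02617676] 19.263242263111408
```

View pics/s2.png

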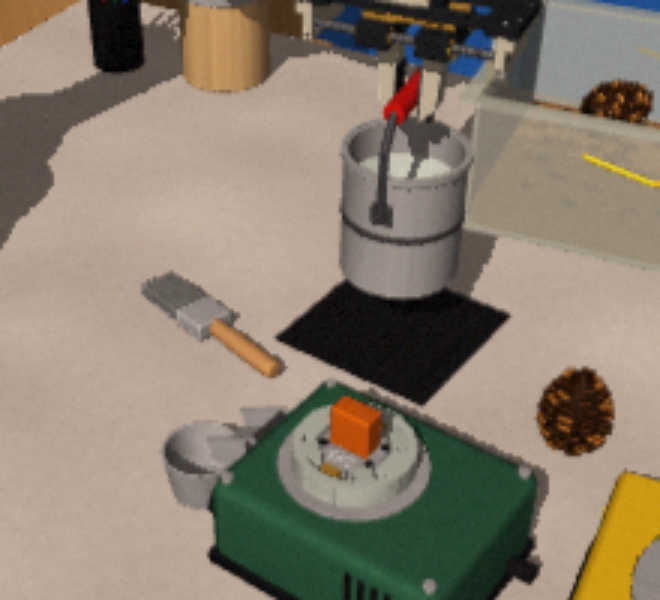

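The can hangs upright over the mat; the carrier's orange tab (crop 357,427) is now exposed. Lowering in small steps near contact.

```bash
python3 -m pendant '[[[0.001,0,0.012],[0,0,0],0],[[0.001,0,0.024],[0,0,0],0],[[0.001,0,0.036],[0,0,0],0],[[0.001,0,0.048],[0,0,0],0],[[0.001,0,0.058],[0,0,0],0],[[0.001,0,0.064],[0,0,0],0],[[0.001,0,0.067],[0,0,0],0],[[0.001,0,0.067],[0,0,0],0],[[0.001,0,0.067],[0,0,0],0]]'
```

```text
time: 7.37
tool_pos: [492.2, 291.1, 351.9]
tcp_rot: [3.14, -0.0, 1.637]
contact_force: [0.3, 0.3, -4.1]
grip_width: 19.2
```

```bash
python3 -m pendant '[[[0,0,0.0015],[0,0,0],0],[[0,0,0.003],[0,0,0],0],[[0,0,0.0045],[0,0,0],0],[[0,0,0.006],[0,0,0],0],[[0,0,0.007],[0,0,0],0],[[0,0,0.008],[0,0,0],0],[[0,0,0.008],[0,0,0],0]]';python3 -m pendant '[[[0,0,0.0005],[0,0,0],0],[[0,0,0.001],[0,0,0],0],[[0,0,0.001],[0,0,0],0]]'
```

```text
time: 7.95
tool_pos: [491.9, 291.0, 343.0]
tcp_rot: [-3.141, 0.0, 1.637]
contact_force: [0.5, -0.3, -5.3]
grip_width: 18.8
time: 8.2
tool_pos: [492.0, 291.0, 342.3]
tcp_rot: [3.141, -0.0, 1.637]
contact_force: [0.4, -0.3, -5.5]
grip_width: 19.2
```

```bash
python3 -m pendant '[[[0,0,0.0005],[0,0,0],0],[[0,0,0.001],[0,0,0],0],[[0,0,0.001],[0,0,0],0]]';python3 -m pendant '[[[0,0,0.0005],[0,0,0],0],[[0,0,0.001],[0,0,0],0],[[0,0,0.001],[0,0,0],0]]'
```

```text
time: 8.45
tool_pos: [492.0, 291.0, 342.2]
tcp_rot: [3.14, -0.0, 1.637]
contact_force: [-1.7, -1.1, 3.7]
grip_width: 19.2
time: 8.7
tool_pos: [492.0, 291.0, 342.1]
tcp_rot: [3.139, -0.001, 1.637]
contact_force: [-3.9, -1.5, 10.2]
grip_width: 19.5
```

```bash
python3 -m pendant '[[[0,0,-0.001],[0,0,0],0],[[0,0,-0.0012],[0,0,0],0],[[0,0,-0.0012],[0,0,0],0.025],[[0,0,-0.0012],[0,0,0],0.035],[[0,0,-0.0012],[0,0,0],0.05],[[0,0,-0.0012],[0,0,0],0.06],[[0,0,-0.0012],[0,0,0],0.07],[[0,0,-0.0012],[0,0,0],0.07],[[0,0,-0.0012],[0,0,0],0.07],[[0,0,-0.0012],[0,0,0],0.07]]';python3 -m pendant '[[[0,0,-0.015],[0,0,0],0.07],[[0,0,-0.04],[0,0,0],0.07],[[0,0,-0.07],[0,0,0],0.07],[[0,0,-0.1],[0,0,0],0.07],[[0,0,-0.12],[0,0,0],0.07],[[0,0,-0.12],[0,0,0],0.07],[[0,0,-0.12],[0,0,0],0.07]]'
python3 - <<'E'
from h import *;from plant import *
for n in("scene","top"):
    c=capture(n);np.savez(n+"1.npz",**c);cv2.imwrite(f"pics/{n}1.png",c["color"][:,:,::-1])
T=dict(np.load("top1.npz"));S=dict(np.load("scene1.npz"))
org=lambda r,g,b:(r>110)&(g>35)&(g<130)&(b<45)&(r>1.9*g)
a=big(sub(T["color"],290,140,350,200,org));b=big(sub(S["color"],320,200,370,250,org))
ra=cv2.minAreaRect(a);print(ra,cv2.boundingRect(b))
P=[plane(T,p,154)[:2].round(1) for p in cv2.boxPoints(ra)];print(P,np.mean(P,0))
im=cv2.resize(T["color"][120:220,275:375],None,fx=6,fy=6,interpolation=cv2.INTER_CUBIC)[:,:,::-1]
im2=cv2.resize(S["color"][100:300,250:450],None,fx=3,fy=3,interpolation=cv2.INTER_CUBIC)[:,:,::-1]
cv2.imwrite("pics/c2.png",im)
cv2.imwrite("pics/c3.png",im2)
E
```

```text
time: 9.53
tool_pos: [492.0, 291.0, 341.4]
tcp_rot: [-3.142, -0.0, 1.637]
contact_force: [-0.2, -0.2, 0.9]
grip_width: 66.8
time: 10.12
tool_pos: [491.9, 291.0, 462.5]
tcp_rot: [3.139, -0.001, 1.637]
contact_force: [0.6, 0.3, 0.3]
grip_width: 69.9
((320.07647705078125, 171.4058837890625), (7.2671709060668945, 14.642807960510254), 12.528807640075684) (340, 212, 17, 21)
[array([566.1,  13.3]), array([597.4,   7.4]), array([594.3,  -7.8]), array([563. ,  -1.8])] [580.2     2.775]
```

View pics/c2.png

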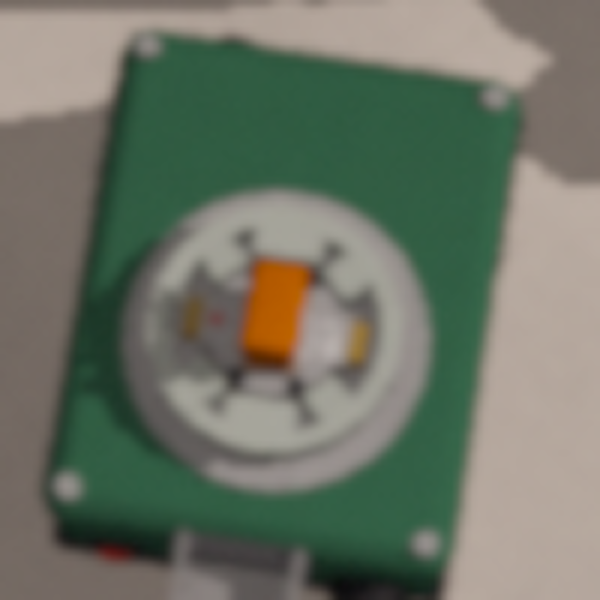

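View pics/c3.png

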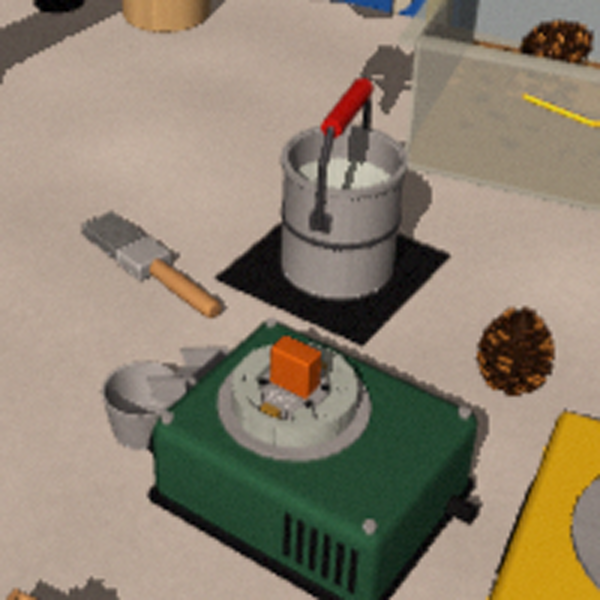

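The can stands upright on the mat; the tab is centred near crop pixel (277,308), and the carrier is seated. I refine the tab position.

```bash
python3 - <<'E'
from h import *
T=dict(np.load("top1.npz"));S=dict(np.load("scene1.npz"));T0=dict(np.load("top0.npz"))
print("cam",ray(T,(0,0))[0])
org=lambda r,g,b:(r-b>70)&(r>1.7*g)&(r>80)
m=sub(T["color"],305,155,335,190,lambda r,g,b:(r-b>60)&(r>1.35*g)&(r>80))
ra=cv2.minAreaRect(big(m));print(ra)
for z in(154,):
    P=np.array([plane(T,p,z)[:2] for p in cv2.boxPoints(ra)]);print(P.round(1).tolist(),P.mean(0))
# screws deck corners
P=np.array([plane(T,(275+x/6,120+y/6),100)[:2] for x,y in[(149,47),(496,96),(426,545),(67,487)]])
d=P[0]+P[1]-P[2]-P[3];y=np.arctan2(d[1],d[0]);c=P.mean(0);print("mill",y,c-20*np.array([np.cos(y),np.sin(y)]))
# scene-view tab silhouette top/bottom
b=big(sub(S["color"],325,205,365,240,lambda r,g,b:(r-b>60)&(r>1.5*g)&(r>80)));print(cv2.minAreaRect(b),tri(T,ra[0],S,cv2.minAreaRect(b)[0]))
print(go([580.8,2.2,215],np.pi/2-.138))
E
```

```text
cam [396.19132977 -12.72315896 903.4754957 ]
((320.36541748046875, 171.673095703125), (9.60969066619873, 17.258220672607422), 11.309932708740234)
[[563.0, 15.3], [600.0, 9.1], [596.3, -11.1], [559.3, -4.7]] [579.6562689    2.13188194]
mill -0.1416856578558487 [580.90411959   1.58818536]
((347.69073486328125, 221.69589233398438), (18.682369232177734, 16.34707260131836), 23.96249008178711) (array([582.50829989,   2.0003576 , 139.49448308]), np.float64(1.4799986611465066))
([-0.2939, 0.0699, 0.0863], [-0.002, -0.0008, -1.3668])
```

```bash
python3 -m pendant '[[[-0.02,0.005,0],[0,0,-0.1],0.07],[[-0.05,0.012,0],[0,0,-0.22],0.07],[[-0.08,0.019,0],[0,0,-0.34],0.07],[[-0.11,0.026,0],[0,0,-0.46],0.07],[[-0.14,0.033,0],[0,0,-0.58],0.07],[[-0.17,0.04,0],[0,0,-0.7],0.07],[[-0.2,0.047,0],[0,0,-0.82],0.07],[[-0.23,0.055,0],[0,0,-0.94],0.07],[[-0.26,0.062,0],[0,0,-1.06],0.07],[[-0.28,0.067,0],[0,0,-1.16],0.07]]'; python3 -m pendant '[[[0,0,0],[0,0,-0.12],0.07],[[0,0,0],[0,0,-0.207],0.07],[[0,0,0],[0,0,-0.207],0.07],[[0,0,0],[0,0,-0.207],0.07]]'; python3 -c "
from h import *;print(go([581,1.9,200],np.pi/2-.14))
from plant import *;print(get_obs()['joint_positions'])"
```

```text
time: 11.05
tool_pos: [577.8, 13.4, 459.5]
tcp_rot: [-3.14, -0.003, 2.801]
contact_force: [0.4, 0.2, -0.2]
grip_width: 70.0
time: 11.38
tool_pos: [577.3, 16.0, 460.1]
tcp_rot: [3.142, -0.002, 3.001]
contact_force: [0.1, -0.2, -0.3]
grip_width: 69.6
([-0.0059, -0.0134, 0.1011], [0.0001, -0.0024, -0.0007])
[-1.05070759e-01  4.07260859e-01  1.27258531e+00  1.43978373e-04
  1.46418226e+00 -1.53520948e+00]
```

```bash
python3 -m pendant '[[[-0.006,-0.0134,0],[0,-0.002,0],0.06],[[-0.006,-0.0134,0.03],[0,-0.002,0],0.06],[[-0.006,-0.0134,0.06],[0,-0.002,0],0.05],[[-0.006,-0.0134,0.09],[0,-0.002,0],0.05],[[-0.006,-0.0134,0.115],[0,-0.002,0],0.05],[[-0.006,-0.0134,0.13],[0,-0.002,0],0.05],[[-0.006,-0.0134,0.136],[0,-0.002,0],0.05],[[-0.006,-0.0134,0.136],[0,-0.002,0],0.05],[[-0.006,-0.0134,0.136],[0,-0.002,0],0.05]]'; python3 - <<'E'
from h import *
from plant import *
print(go([581,1.9,144],np.pi/2-.14))
im=cv2.resize(capture("scene")["color"][180:300,290:420],None,fx=5,fy=5,interpolation=cv2.INTER_CUBIC)[:,:,::-1]
cv2.imwrite("pics/d1.png",im)
E
```

```text
time: 12.13
tool_pos: [581.8, 1.7, 326.0]
tcp_rot: [-3.142, 0.003, 3.003]
contact_force: [-0.2, -0.5, -0.0]
grip_width: 50.1
([0.0009, 0.0001, 0.023], [-0.0, 0.0029, 0.0015])
```

View pics/d1.png

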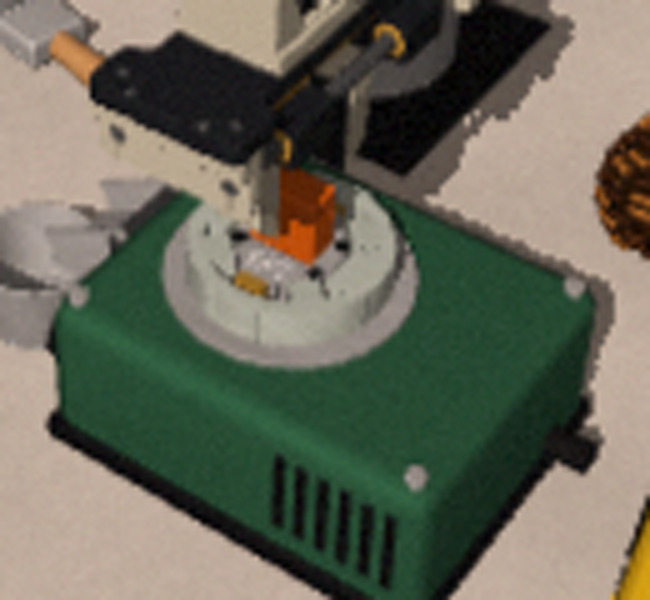

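The fingers straddle the tab (crop 305,215), clear of it on both sides. I descend the last 22 mm and close.

```bash
python3 -m pendant '[[[0.001,0,0.008],[0,0.002,0],0.05],[[0.001,0,0.016],[0,0.002,0],0.05],[[0.001,0,0.0225],[0,0.002,0],0.05],[[0.001,0,0.0225],[0,0.002,0],0.05],[[0.001,0,0.0225],[0,0.002,0],0.035],[[0.001,0,0.0225],[0,0.002,0],0.03],[[0.001,0,0.0225],[0,0.002,0],0.026],[[0.001,0,0.0225],[0,0.002,0],0.023],[[0.001,0,0.0225],[0,0.002,0],0.021],[[0.001,0,0.0225],[0,0.002,0],0.0]]';python3 -m pendant '[[[0,0,0],[0,0,0],0],[[0,0,0],[0,0,0],0],[[0,0,0],[0,0,0],0],[[0,0,0],[0,0,0],0],[[0,0,0],[0,0,0],0],[[0,0,0],[0,0,0],0]]';python3 -c "
from plant import *;o=get_obs();print(o['contact_force'],o['moment'])"
```

```text
time: 13.02
tool_pos: [580.5, 2.3, 303.2]
tcp_rot: [3.141, 0.001, 3.004]
contact_force: [0.2, 1.5, 0.2]
grip_width: 19.9
time: 13.52
tool_pos: [580.5, 2.3, 303.1]
tcp_rot: [3.141, 0.001, 3.004]
contact_force: [0.7, 3.8, 3.4]
grip_width: 19.9
[0.73612843 3.78564075 3.42600695] [ 0.64327536 -0.1279575  -0.04724994]
```

```bash
python3 -m pendant '[[[0,0.0005,-0.0005],[0,0,0],0],[[0,0.0044,-0.0005],[0.02,0,0],0],[[0,0.0082,-0.0008],[0.04,0,0],0],[[0,0.0121,-0.001],[0.06,0,0],0],[[0,0.016,-0.0013],[0.08,0,0],0],[[0,0.0198,-0.0015],[0.1,0,0],0],[[0,0.0198,-0.0018],[0.1,0,0],0],[[0,0.0198,-0.0018],[0.1,0,0],0]]';python3 -c "
from plant import *;o=get_obs();print(o['contact_force'],o['moment'],o['tool_pos'],o['tcp_rot'])"
```

```text
time: 14.18
tool_pos: [583.3, 21.8, 304.4]
tcp_rot: [-3.041, -0.0, 3.005]
contact_force: [2.9, -2.6, -3.5]
grip_width: 20.1
[ 2.85212837 -2.59635723 -3.53654312] [ 0.50799492 -0.50464071 -0.00401291] [583.26448702  21.84837235 304.39068513] [-3.04095799e+00 -1.16015454e-04  3.00457714e+00]
```

```bash
python3 -m pendant '[[[0,-0.0048,-0.0003],[-0.025,0,0],0],[[0,-0.0097,-0.0006],[-0.05,0,0],0],[[0,-0.0146,-0.0008],[-0.075,0,0],0],[[0,-0.0195,-0.0008],[-0.1,0,0],0],[[0,-0.0243,-0.0009],[-0.125,0,0],0],[[0,-0.0291,-0.0008],[-0.15,0,0],0],[[0,-0.034,-0.0007],[-0.175,0,0],0],[[0,-0.0387,-0.0003],[-0.2,0,0],0],[[0,-0.0387,-0.0003],[-0.2,0,0],0]]'; cat >> h.py <<'E'
def car():
    "carrier centre (mid-height, 193 ahead of TCP), tilt"
    from plant import get_obs
    o=get_obs();R=Ro.from_euler("xyz",o["tcp_rot"]);p=o["tool_pos"]+R.apply([0,0,193])
    print("mid",p.round(1),"toolz",R.apply([0,0,1]).round(3),"F",o["contact_force"].round(1),"M",o["moment"].round(2),o["grip_width"])
E
python3 -c "from h import *;car()"
```

```text
time: 14.93
tool_pos: [577.8, -17.0, 308.7]
tcp_rot: [3.041, -0.0, 3.004]
contact_force: [2.5, 2.7, -2.6]
grip_width: 20.0
mid [580.4   2.2 116.7] toolz [ 0.013  0.1   -0.995] F [ 2.5  2.7 -2.6] M [-0.17 -0.31  0.07] 19.97710196206104
```

```bash
python3 -m pendant '[[[0,0.0048,-0.0003],[0.025,0,0],0],[[0,0.0097,-0.0006],[0.05,0,0],0],[[0,0.0146,-0.0008],[0.075,0,0],0],[[0,0.0195,-0.0008],[0.1,0,0],0],[[0,0.0243,-0.0009],[0.125,0,0],0],[[0,0.0291,-0.0008],[0.15,0,0],0],[[0,0.034,-0.0007],[0.175,0,0],0],[[0,0.0387,-0.0003],[0.2,0,0],0],[[0,0.0387,-0.0003],[0.2,0,0],0]]'; python3 - <<'E'
from h import *;car()
from plant import *
for n in("scene",):
    im=cv2.resize(capture(n)["color"][180:300,290:420],None,fx=5,fy=5,interpolation=cv2.INTER_CUBIC)[:,:,::-1];cv2.imwrite("pics/e1.png",im)
E
```

```text
time: 15.68
tool_pos: [583.1, 22.7, 313.2]
tcp_rot: [-3.04, -0.0, 3.005]
contact_force: [-1.1, -0.5, 1.5]
grip_width: 19.6
mid [580.4   3.4 121.2] toolz [-0.014 -0.1   -0.995] F [-1.1 -0.5  1.5] M [ 0.51 -0.02 -0.06] 19.583442197672216
```

View pics/e1.png

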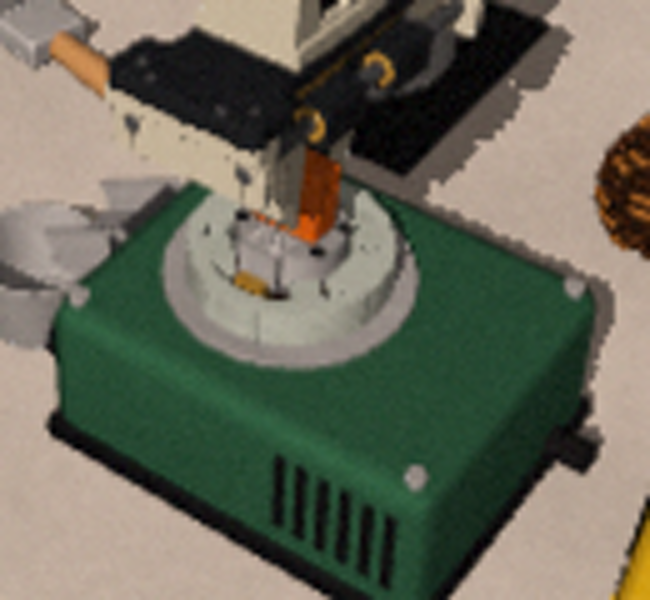

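The mill's corners and feet are at the same pixels as before (front screw 416,477). The carrier has risen out of the collar, tilted, so I continue rocking.

```bash
python3 -m pendant '[[[0,-0.0048,-0.0003],[-0.025,0,0],0],[[0,-0.0097,-0.0006],[-0.05,0,0],0],[[0,-0.0146,-0.0008],[-0.075,0,0],0],[[0,-0.0195,-0.0008],[-0.1,0,0],0],[[0,-0.0243,-0.0009],[-0.125,0,0],0],[[0,-0.0291,-0.0008],[-0.15,0,0],0],[[0,-0.034,-0.0007],[-0.175,0,0],0],[[0,-0.0387,-0.0003],[-0.2,0,0],0],[[0,-0.0387,-0.0003],[-0.2,0,0],0]]'; python3 -c "from h import *;car()"; python3 -m pendant '[[[0,0.0048,-0.0003],[0.025,0,0],0],[[0,0.0097,-0.0006],[0.05,0,0],0],[[0,0.0146,-0.0008],[0.075,0,0],0],[[0,0.0195,-0.0008],[0.1,0,0],0],[[0,0.0243,-0.0009],[0.125,0,0],0],[[0,0.0291,-0.0008],[0.15,0,0],0],[[0,0.034,-0.0007],[0.175,0,0],0],[[0,0.0387,-0.0003],[0.2,0,0],0],[[0,0.0387,-0.0003],[0.2,0,0],0]]'; python3 -c "from h import *;car()"
```

```text
time: 16.48
tool_pos: [577.8, -16.8, 317.6]
tcp_rot: [3.038, 0.0, 3.003]
contact_force: [0.5, 5.0, 1.4]
grip_width: 19.9
mid [580.6   3.  125.6] toolz [ 0.015  0.102 -0.995] F [0.5 5.  1.4] M [ 1.09 -0.11 -0.05] 19.940738641013787
time: 17.23
tool_pos: [583.3, 23.0, 322.8]
tcp_rot: [-3.042, 0.002, 3.005]
contact_force: [-0.8, 3.6, 8.1]
grip_width: 19.8
mid [581.1   3.9 130.8] toolz [-0.011 -0.099 -0.995] F [-0.8  3.6  8.1] M [ 0.98  0.17 -0.02] 19.828232672223873
```

```bash
python3 -m pendant '[[[0,-0.0002,-0.0015],[0,0,0],0],[[0,-0.0003,-0.003],[0,0,0],0],[[0,-0.0052,-0.0039],[-0.025,0,0],0],[[0,-0.0101,-0.0048],[-0.05,0,0],0],[[0,-0.015,-0.0055],[-0.075,0,0],0],[[0,-0.0199,-0.006],[-0.1,0,0],0],[[0,-0.0199,-0.006],[-0.1,0,0],0],[[0,-0.0199,-0.006],[-0.1,0,0],0]]'; python3 - <<'E'
from h import *;car()
from plant import *
c=capture("scene");np.savez("scene2.npz",**c);t=capture("top");np.savez("top2.npz",**t)
im=cv2.resize(c["color"][180:300,290:420],None,fx=5,fy=5,interpolation=cv2.INTER_CUBIC)[:,:,::-1];cv2.imwrite("pics/f1.png",im)
E
```

```text
time: 17.9
tool_pos: [580.3, 1.9, 328.9]
tcp_rot: [-3.141, -0.001, 3.002]
contact_force: [0.1, -0.5, -2.5]
grip_width: 19.4
mid [580.1   1.8 135.9] toolz [-0.001 -0.001 -1.   ] F [ 0.1 -0.5 -2.5] M [ 0.03  0.02 -0.05] 19.405605052145045
```

View pics/f1.png

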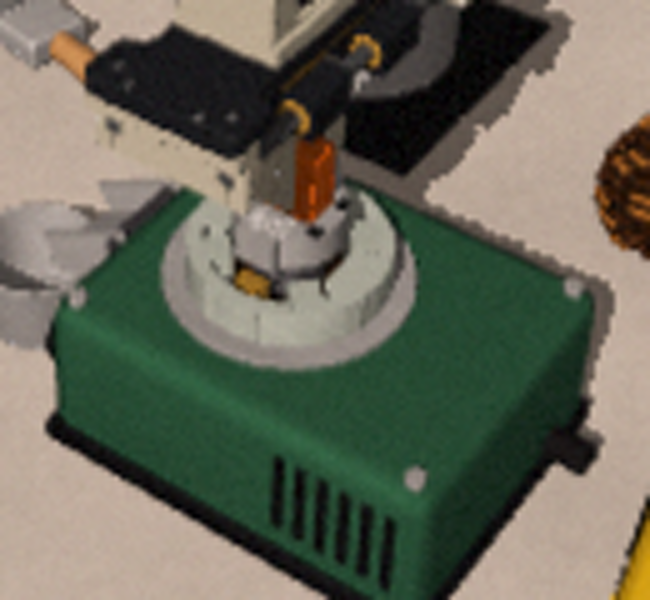

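The carrier is out and level, with only its 2.5 N weight on the wrist, and the mill has not moved. I raise it to about 22 mm clear.

```bash
python3 -m pendant '[[[0,0,-0.003],[0,0,0],0],[[0,0,-0.006],[0,0,0],0],[[0,0,-0.009],[0,0,0],0],[[0,0,-0.012],[0,0,0],0],[[0,0,-0.015],[0,0,0],0],[[0,0,-0.0165],[0,0,0],0],[[0,0,-0.0165],[0,0,0],0],[[0,0,-0.0165],[0,0,0],0],[[0,0,-0.0165],[0,0,0],0],[[0,0,-0.0165],[0,0,0],0]]'; python3 - <<'E'
from h import *;car()
from plant import *
c=capture("scene");S1=dict(np.load("scene1.npz"));S=S1["color"]
for n,b in(("mill",(295,215,400,310)),("hopper",(330,115,400,205))):
    f=green if n=="mill" else red
    for col in(S,c["color"]):
        k=big(sub(col,*b,f));print(n,np.round(cv2.minAreaRect(k)[0],1),cv2.contourArea(k))
im=cv2.resize(c["color"][110:310,270:450],None,fx=3,fy=3,interpolation=cv2.INTER_CUBIC)[:,:,::-1];cv2.imwrite("pics/g1.png",im)
E
```

```text
time: 18.83
tool_pos: [580.5, 2.7, 345.6]
tcp_rot: [3.141, -0.0, 3.004]
contact_force: [0.4, 0.1, -2.5]
grip_width: 19.7
mid [580.4   2.7 152.6] toolz [-0.  0. -1.] F [ 0.4  0.1 -2.5] M [-0.   -0.    0.07] 19.749767873749615
mill [352.8 250.3] 4210.5
mill [352.2 250.4] 4236.5
hopper [365.1 135.1] 98.0
hopper [357. 204.] 0.0
```

View pics/g1.png

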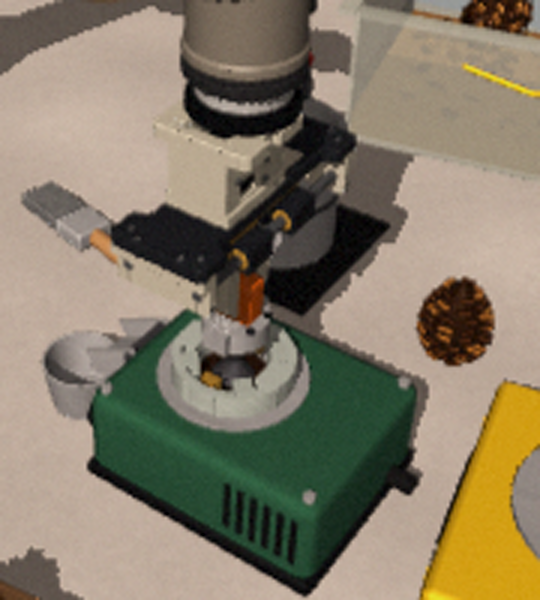

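```bash
python3 -c "from plant import *;print(close_job())"
```

```text
the job is handed in; nothing more can be done
None
```

I did the whole job in the order asked and handed it in at about 19 s of the 58 s allowed.

**What I did:**
- I lifted the hopper straight up about 80 mm by its red handle and set it on the mat. The push was about 10 N at touchdown, and I eased it before opening the fingers.
- I then pinched the orange tab and rocked the carrier by about ±0.1 rad in five swings, easing it up 2–5 mm each time. In the readings after each swing, wrist force stayed below about 9 N and the moment near 1 N m.

**What the last checks showed:**
- **Carrier:** it is held level, with only its 2.5 N weight on the wrist. By arm position, assuming it has not slipped in the grip, its underside is about 23 mm above the collar mouth.
- **Mill:** its mask centre moved only 0.6 pixels and its corners look unmoved, so it stayed standing where it was.
- **Hopper:** the picture after release shows it upright on the mat.
- **Failed check:** my final colour check of the hopper's handle found nothing, because the gripper blocks that view. In the last picture only the hopper's lower part shows, still standing on the mat.
- **Not checked:** I did not measure the other objects again. The cone behind the mill, the cup and the brush look unmoved in the last picture; the tray, jar and pruner are outside that crop.

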